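Slide the warming pan along to the contact probe

TASK

Slide the lidded steel pan along the warming plate, never lifting or tipping it, from the middle onto the end circle that has the spring-loaded temperature probe behind it, and push it on gently until its wall stays pressed against the probe's sprung tip, without jamming the tip hard against the end of its travel. Leave the pan's handle pointing straight out to the plate's front edge (the robot's side), pan inside the circle, let go, and leave the probe, glass dish, tip box and bottle where they are.

Things in the scene. Friction and masses are not known exactly. Their poses are not given: they have to be found in the camera images.
- plate: Fixed dark warming plate, 340 (x) x 560 (y) x 22 mm; flat top at z = 22 mm. Origin on its underside, 10 mm nearer the robot than its middle. +x points to its back edge (away from the robot; probe and controller stand there), -x to its front edge, +y left. Three thin white circles of 170 mm diameter are marked on top in a row along y, 180 mm apart.
- circle_left (a point): Centre of the left (+y) marked circle, on the plate's top, at (-10, 180, 22) mm in the plate's frame; axes as the plate's.
- circle_right (a point): Centre of the right (-y) marked circle, on the plate's top, at (-10, -180, 22) mm in the plate's frame; axes as the plate's.
- probe: Aluminium bracket, foot 50 x 60 mm, 63 mm high, fixed on the plate behind the left or right circle (varies), 135 mm towards plate +x from that circle's centre. Origin under its centre, on the plate's top; axes as the plate's. A rod with a 20 mm disc tip reaches out along -x. The robot must not push it.
- probe_rod (a point): Where the rod leaves the bracket's front face, (-18, 0, 30) mm in the probe's frame. The rod's clamp setting varies and is NOT reported: the tip's face lies 52 to 82 mm in front (-x) of this point. The tip gives 10 mm towards +x, resisting with 1 N at first, rising evenly to 8 N, then stops hard; over 16 N spoils it. Let go, it pushes the pan back a few mm until the pan's friction holds.
- pan: Steel pan with fixed lid, loose on the plate at the middle circle: wall 110 mm diameter, 56 mm high, lid rim 114 mm diameter at 54 to 61 mm, lid knob up to 75 mm. 0.45 to 0.85 kg; takes some 2 to 9 N to slide. Origin at the centre of its underside. A straight black stick handle runs out along the pan's own -x.
- pan_handle (a point): Point in the middle of the pan's handle to grip, at (-110, 0, 46) mm in the pan's frame. The handle is 16 mm wide (y), 12 mm high (40 to 52 mm above the plate) and reaches from the wall to 147 mm from the pan's centre; axes as the pan's.
- controller: The plate's grey control box, 60 x 110 x 45 mm, fixed at the back of the plate behind the end circle without the probe. Origin at the centre of its underside.
- dish: Loose covered glass dish, 86 mm diameter, 33 mm high, on the end circle in front of the controller. Bystander. Origin at the centre of its underside.
- tip_box: Loose grey box with clear lid, 122 x 87 x 67 mm, on the bench left of the plate. Bystander. Origin at the centre of its underside.
- bottle: Loose white bottle, 68 mm diameter, 150 mm high, on the bench right of the plate. Bystander. Origin at the centre of its underside.
Things that resemble listed ones, but are neither listed nor needed, are in the scene too. Several things have the shape of the pan; the one meant has the colours described above.

How it is judged:
By the outcome, as a careful person would: the job done as asked, in the order asked, and still so for the second after the job is handed in, with the robot touching nothing.
It also fails if it takes over 54 s, if anything falls off the work surface, if the arm or the gripper's body presses on something with over 40 N, if the wrist force passes 120 N, or if a joint passes its speed limit or range.

ROBOT

A 6-joint arm with a two-finger parallel gripper is mounted at the origin on the work surface. World frame = base frame: x ahead of the robot, y to its left, z up, the work surface at z = 0. Lengths are in m, angles in degrees, forces in N, time in s.
With the tool pointing down it reaches from about 0.4 to 0.825 m from the base axis. Payload 7 kg.
Tool frame: the origin (TCP) lies at the centre of the arm's flange, where the gripper is bolted on; the fingertips stand 178 mm ahead of it and the grasp point (between the pads) lies 159 mm ahead of it; z points along the fingers, y is the line along which they close (so a half turn about z gives the same grasp; the last joint's range is limited). The gripper opens to 88 mm and grips with 3 to 60 N. Pads are 19 mm wide; open, the fingers measure 130 mm over their backs; the gripper's body (78 mm by 193 mm) begins 47 mm behind the grasp point.
Start: joints at [82.34, 20.546, 0.682, 0, -70.136, -16.507], TCP at [0.276, 0.616, 0.405] pointing down, gripper open.
Joint ranges: [-176.03, 176.03], [-82.01, 121.73], [-58.28, 71.71], [-173.87, 95.51], [-174.79, -0.11], [-173.66, 173.66]. Speed limits (degrees/s): [136.94, 136.94, 172.46, 180, 180, 180].

INTERFACE

Orientations are given as [roll, pitch, yaw] about the fixed x, y, z axes, in that order (R = Rz(yaw) Ry(pitch) Rx(roll)).
In Python, from plant import telemetry, snapshot, workorder, nets gives the robot as it stands.
- The arm moves only by the shell command python3 -m creep 'ROWS'. ROWS is JSON, a list that holds one entry, the list of rows, each a list of 5 numbers: the shift along the tool's x, y, z normalised to -1 to 1, where 1 is 0.2 m, then the turn about the tool's z normalised to -1 to 1, where 1 is pi/2 rad, then the opening, from 0 (shut) to 1 (fully open). In form: [[[x, y, z, spin, hand], ...]]. A call has 1 to 8 rows; each row shifts and turns the commanded pose from where the row before left it, along the tool's axes as they then stand; what a row does not reach is not made up. A row lasts 1/12 s, in which the tool goes at most 41.7 mm and 7.16 degrees, less where a joint would pass 70% of its speed; a pose out of reach is approached as far as the arm can. A call with a number of a shift or a turn outside -1 to 1 is refused whole. A call with a gripper value outside its range is refused whole. The fingers move at their own pace and stop on an object; the grip force is fixed at half the most. Time passes only in rows, so rows that do not move let the fingers close. It gives the time, the measured TCP pose, the force, the opening and the grip force at its end, in the units of the state.
- telemetry.get_obs(): the state, without advancing time (a new reading comes with each control period).
- snapshot(name): name is "scene" or "top"; returns a dict with "frame" (384x512x3 uint8, red, green, blue), "fx", "fy", "cx", "cy" (pixels), "rvec" (rotation vector, rad) and "tvec" (3), from world to camera coordinates, as OpenCV has them. Camera axes: x right, y down, z forward; pixel columns grow to the right and rows downward; lengths in m; the calibration is good to about 2 mm. A picture is of the moment at which its call begins. There is no depth.
- workorder.close_job(): hands the job in; it is judged then, once.
Trained networks look in a picture, given as the dict that the camera call returned (one of the last four; its "shot" number tells which), for a name from the list of things; names that differ only in an ending like _2 or _b are one class to them, and where a whole thing is asked for, a point or a joint stands for the part that bears it (a point fixed in the world has none). Each returns a list of dicts, best first, with "confidence" (0 to 1); they miss things now and then, are a little off and sometimes report something else, mostly with a low value. They report only what shows in the picture. A call takes as long as a camera call. They do not tell look-alikes from the thing itself.
- nets.find_in(picture, query): "uv" ([column, row] in pixels, amid what is visible of it).
- nets.masks_of(picture, query): "region" (384x512 bool, what is visible of it) and "uv" ([column, row] in pixels, amid what is visible of it).
- nets.landmark_of(picture, query): "uv" ([column, row] in pixels: a listed point, or the origin of a listed thing).
The state is a dict: "clock": time; "joint_pos": joint angles; "qvel": joint speeds; "tau": joint torques, N m; "tool_pos": TCP position; "orientation": TCP orientation; "force": force on the tool from outside, world axes, zero at the start; "moment": the same for the moment, N m; "opening": finger opening in m; "gripper_force": force on a finger pad.
Only numpy, scipy, OpenCV 4.12 (cv2) and the standard library are available. Lean on these libraries where they do the work, as an engineer would, in place of code of your own. Each camera call takes 0.05 s, during which the arm holds its last target. There are 200 camera calls.

## Working session

There is one attempt and no reset: what is moved stays moved. The work goes in short steps, Python scripts to look and compute and a shell command to move; the robot and the scene stay as the last step left them, time stands still between calls to the robot, and variables do not carry over. Pictures are saved under pics/ and viewed, at most 10 in all, crops included, and the job is handed in when it is done.

```bash
ls; mkdir -p pics
python3 - <<'E'
from plant import telemetry, snapshot, workorder, nets
import cv2,pickle
o=telemetry.get_obs();print(o)
for n in("scene","top"):
    s=snapshot(n);cv2.imwrite(f"pics/{n}0.png",s["frame"][:,:,::-1]);pickle.dump(s,open(f"{n}0.pkl","wb"))
    print(n,{k:v for k,v in s.items() if k!="frame"})
    for q in["plate","circle_left","circle_right","probe","probe_rod","pan","pan_handle","controller","dish"]:
        print(q,[(r["uv"],round(r["confidence"],2)) for r in nets.landmark_of(s,q)][:3])
E
```

```text
pics
{'clock': 0.0, 'joint_pos': array([ 8.23393784e+01,  2.05916945e+01,  6.31911180e-01, -1.94363873e-02,
       -7.01358548e+01, -1.65063451e+01]), 'qvel': array([ 0.024715  , -0.0083344 , -0.01492299, -0.06672063,  0.08305562,
       -0.01603077]), 'tau': array([ 1.62910026e-03, -5.82714415e+01,  2.93058836e+01,  6.99696198e+00,
        6.97512121e-03, -1.62443766e-04]), 'tool_pos': array([0.27627108, 0.61564934, 0.40370751]), 'orientation': array([ 1.79903112e+02, -9.65711211e-03, -2.41735781e+01]), 'force': array([ 0.0771588 ,  0.6335614 , -0.10499949]), 'moment': array([-0.01751715, -0.00551297, -0.03010436]), 'gripper_force': 0.0, 'opening': 0.0880756625932113}
scene {'fx': 417.5848065043699, 'fy': 417.5848065043699, 'cx': 252.36010180894232, 'cy': 190.48577464435414, 'rvec': array([ 0.73973826,  2.78871348, -0.7968531 ]), 'tvec': array([ 0.46685515, -0.16511772,  1.71760187]), 'shot': 1}
plate [([235.1, 208.5], 0.61)]
circle_left [([265.7, 239.1], 0.61), ([231.7, 261.2], 0.48)]
circle_right [([209.5, 168.2], 0.69)]
probe [([255.8, 174.7], 0.6), ([178.0, 188.4], 0.59), ([209.
[... 231 characters left out ...]
.0, 262.6], 0.56)]
dish [([266.5, 238.4], 0.64)]
top {'fx': 395.4972599417697, 'fy': 395.4972599417697, 'cx': 254.75775662350082, 'cy': 194.04272386443316, 'rvec': array([ 2.1172887 , -2.10731676,  0.22293837]), 'tvec': array([-0.0292298 ,  0.52632667,  1.3603136 ]), 'shot': 2}
plate [([257.1, 177.3], 0.72)]
circle_left [([210.9, 182.2], 0.87), ([305.7, 174.3], 0.23)]
circle_right [([306.4, 176.9], 0.79)]
probe [([299.9, 136.9], 0.5)]
probe_rod [([299.5, 140.8], 0.51)]
pan [([262.4, 183.6], 0.87), ([186.4, 279.7], 0.84), ([331.4, 252.2], 0.81)]
pan_handle [([193.1, 247.5], 0.84), ([274.5, 210.0], 0.62), ([350.1, 280.1], 0.61)]
controller [([204.3, 144.9], 0.78)]
dish [([207.0, 186.4], 0.74)]
```

View pics/scene0.png

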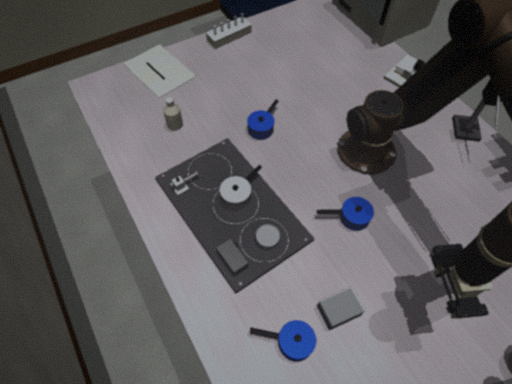

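View pics/top0.png

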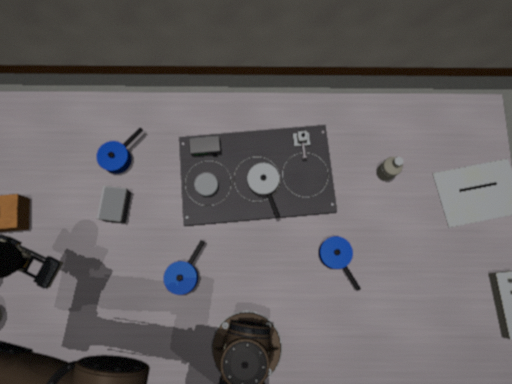

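```bash
cat > h.py <<'E'
import numpy as np,cv2,pickle
def PM(s):
    R=cv2.Rodrigues(s["rvec"])[0];K=np.array([[s["fx"],0,s["cx"]],[0,s["fy"],s["cy"]],[0,0,1]])
    return K,R,np.array(s["tvec"])
def proj(s,p):
    K,R,t=PM(s);q=(K@(R@np.atleast_2d(p).T+t[:,None])).T;return q[:,:2]/q[:,2:]
def onz(s,uv,z):
    K,R,t=PM(s);d=R.T@np.linalg.inv(K)@np.array([uv[0],uv[1],1]);c=-R.T@t
    return c+d*(z-c[2])/d[2]
def tri(s1,u1,s2,u2):
    P=[PM(s)[0]@np.c_[PM(s)[1],PM(s)[2]] for s in(s1,s2)]
    X=cv2.triangulatePoints(P[0],P[1],np.float64(u1).reshape(2,1),np.float64(u2).reshape(2,1))
    return (X[:3]/X[3]).ravel()
E
python3 - <<'E'
from h import *
np.set_printoptions(precision=4,suppress=True)
s,t=[pickle.load(open(n+"0.pkl","rb")) for n in("scene","top")]
for n,a,b in[("pan",[235.4,199.3],[262.4,183.6]),("handle",[253.1,171.8],[274.5,210]),("rod",[181,180.3],[299.5,140.8]),("cr",[209.5,168.2],[306.4,176.9]),("cl",[265.7,239.1],[210.9,182.2]),("dish",[266.5,238.4],[207,186.4])]:
    print(n,tri(s,a,t,b),"z.022:",onz(s,a,.022),onz(t,b,.022))
E
```

```text
pan [ 0.5786 -0.0562  0.0033] z.022: [ 0.5844 -0.0473  0.022 ] [ 0.5729 -0.0548  0.022 ]
handle [ 0.4728 -0.1006  0.0539] z.022: [ 0.4645 -0.1229  0.022 ] [ 0.4746 -0.0988  0.022 ]
rod [ 0.7291 -0.1934  0.0635] z.022: [ 0.7257 -0.2253  0.022 ] [ 0.7396 -0.1947  0.022 ]
cr [ 0.6024 -0.2202  0.0207] z.022: [ 0.6048 -0.2221  0.022 ] [ 0.5992 -0.2175  0.022 ]
cl [0.5729 0.1416 0.0156] z.022: [0.5697 0.1496 0.022 ] [0.5773 0.1351 0.022 ]
dish [0.5636 0.1483 0.018 ] z.022: [0.5658 0.1486 0.022 ] [0.5613 0.149  0.022 ]
```

The probe stands behind the right circle: its bracket is at about (302,138) in the top view and its tip near (304,158). The silver pan is at (263,178) with its handle end at (278,216). The blue pans are decoys. Next I fit the plate and pan models to both views.

```bash
cat > fit.py <<'E'
from h import *
from scipy.optimize import least_squares
from plant import nets,snapshot
def R2(a): return np.array([[np.cos(a),-np.sin(a)],[np.sin(a),np.cos(a)]])
def pl(p,P): # plate/pan frame -> world
    P=np.atleast_2d(P).astype(float);return np.c_[P[:,:2]@R2(p[2]).T+p[:2],P[:,2]+(p[3] if len(p)>3 else 0)]
PC=np.array([[-.18,-.28,.022],[-.18,.28,.022],[.16,.28,.022],[.16,-.28,.022]])
def sides(s,p):
    """outward offsets in px of plate's top outline by gradient search along normals"""
    g=cv2.GaussianBlur(cv2.cvtColor(s["frame"],cv2.COLOR_RGB2GRAY),(3,3),0).astype(np.float32)
    c=pl(p,PC);out=[]
    for i in range(4):
        for f in np.linspace(.1,.9,25):
            a=c[i]*(1-f)+c[(i+1)%4]*f;n=a+ (a-c.mean(0))*0
            e=c[(i+1)%4]-c[i];nw=np.array([-e[1],e[0],0])/np.linalg.norm(e)
            if nw@(a-c.mean(0))<0:nw=-nw
            d=np.arange(-.02,.0201,.001);uv=proj(s,a+d[:,None]*nw).astype(np.float32)
            v=cv2.remap(g,uv[:,0].reshape(1,-1),uv[:,1].reshape(1,-1),cv2.INTER_LINEAR).ravel()
            k=np.gradient(cv2.GaussianBlur(v.reshape(1,-1),(9,1),0).ravel())
            j=k.argmax()
            if 2<j<len(d)-3 and k[j]>1: out.append((a+d[j]*nw,i))
    return out
def fitplate(ss,p):
    for _ in range(4):
        pts=[q for s in ss for q in sides(s,p)]
        def res(p):
            r=[]
            for X,i in pts:
                L=R2(p[2]).T@(X[:2]-p[:2]);r.append([L[0]+.18,L[1]-.28,L[0]-.16,L[1]+.28][i])
            return r
        f=least_squares(res,p,loss="soft_l1",f_scale=.002);p=f.x
    return p,np.sqrt(np.median(np.square(res(p)))),len(pts)
E
python3 - <<'E'
from fit import *
np.set_printoptions(precision=4,suppress=True)
s,t=[pickle.load(open(n+"0.pkl","rb")) for n in("scene","top")]
p0=np.array([.58,-.038,.083])
for nm,ss in(("s",[s]),("t",[t]),("both",[s,t])):
    p,r,n=fitplate(ss,p0);print(nm,p,np.degrees(p[2]),r,n)
print("CR",pl(p,[-.01,-.18,.022]),"probe",pl(p,[.125,-.18,.022]))
# annotated crops
ann=[]
for im,c in((s,(150,110,310,290)),(t,(230,110,350,230))):
    k=5 if im is t else 4
    x0,y0,x1,y1=c[0],c[1],c[2],c[3]
    if im is s:x0,y0,x1,y1=160,130,290,230
    b=cv2.resize(im["frame"][y0:y1,x0:x1,::-1],None,fx=6 if im is s else 5,fy=6 if im is s else 5,interpolation=cv2.INTER_CUBIC);k=6 if im is s else 5
    b=cv2.convertScaleAbs(b,alpha=1.5,beta=10)
    for P in list(PC)+[[-.01+.085*np.cos(a),-.18+.085*np.sin(a),.022] for a in np.arange(0,6.3,.4)]:
        u=(proj(im,pl(p,P))[0]-[x0,y0]+.5)*k;cv2.circle(b,tuple(int(v) for v in u),2,(0,0,255),-1)
    for P,col in(([.107,-.18,.052],(0,255,0)),([.055,-.18,.052],(255,255,0)),([.025,-.18,.052],(255,255,0))):
        u=(proj(im,pl(p,P))[0]-[x0,y0]+.5)*k;cv2.circle(b,tuple(int(v) for v in u),2,col,-1)
    cv2.imwrite("pics/c%s.png"%("s" if im is s else "t"),b)
E
```

```text
s [ 0.6251 -0.0262  0.0958] 5.489768335460418 0.0013761404960864866 100
t [ 0.5501 -0.0369  0.0892] 5.110040172827284 0.0009372504363094337 56
both [ 0.6225 -0.0287  0.0941] 5.391335029198423 0.002053328913770988 200
CR [[ 0.6295 -0.2088  0.022 ]] probe [[ 0.7639 -0.1962  0.022 ]]
```

View pics/cs.png

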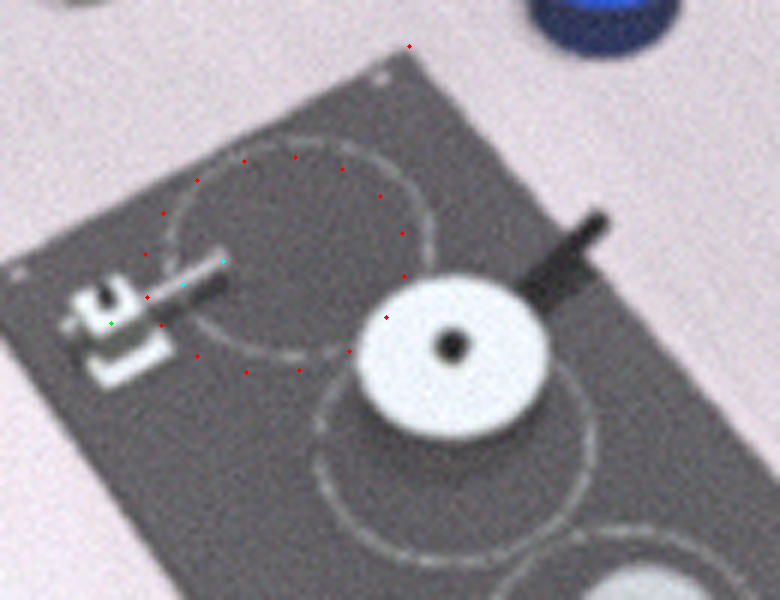

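View pics/ct.png

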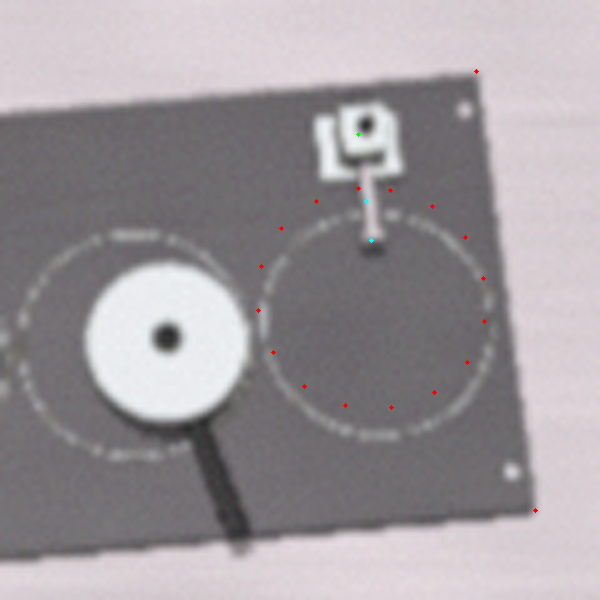

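The crops show the probe, rod and pan clearly. I had the plate's x-extent backwards: it runs from -160 to +180 mm. I'll fix that and refit, then fit the pan and tip.

```bash
sed -i 's/\[-.18,-.28/[-.16,-.28/;s/\[-.18,.28/[-.16,.28/;s/\[.16,.28/[.18,.28/;s/\[.16,-.28/[.18,-.28/;s/L\[0\]+.18/L[0]+.16/;s/L\[0\]-.16/L[0]-.18/' fit.py
cat >> fit.py <<'E'
def lid(s,u0,thr=150):
    g=cv2.cvtColor(s["frame"],cv2.COLOR_RGB2GRAY);m=(g>thr).astype(np.uint8)
    n,l,st,c=cv2.connectedComponentsWithStats(m);u0=np.array(u0)
    k=l[int(u0[1])+5,int(u0[0])+7];return (l==k)
def knob(s,u0,r=5):
    g=cv2.cvtColor(s["frame"],cv2.COLOR_RGB2GRAY).astype(float);x,y=int(u0[0]),int(u0[1])
    w=np.clip(130-g[y-r:y+r+1,x-r:x+r+1],0,None);Y,X=np.mgrid[y-r:y+r+1,x-r:x+r+1]
    return np.array([(w*X).sum(),(w*Y).sum()])/w.sum()
E
python3 - <<'E'
from fit import *
np.set_printoptions(precision=4,suppress=True)
s,t=[pickle.load(open(n+"0.pkl","rb")) for n in("scene","top")]
p0=np.array([.57,-.038,.083])
for nm,ss in(("s",[s]),("t",[t]),("both",[s,t])):
    p,r,n=fitplate(ss,p0);print(nm,p,np.degrees(p[2]),r,n)
np.save("plate.npy",p)
print("CR",pl(p,[-.01,-.18,.022]),"probe",pl(p,[.125,-.18,.022]))
Ri=R2(p[2]).T
us,ut=knob(s,(235,187)),knob(t,(263,177));print("knob",us,ut);k=tri(s,us,t,ut);print("knob",k,"plate",Ri@(k[:2]-p[:2]))
a,b=np.array([160,130])+np.array([598,218])/6,np.array([230,110])+np.array([240,543])/5
h=tri(s,a,t,b);print("handle end",h,onz(s,a,.068),onz(t,b,.068))
for z in(.068,):print("yaw",np.degrees(np.arctan2(*(k-h)[1::-1])),np.linalg.norm((k-h)[:2]))
# tip
a,b=np.array([160,130])+np.array([224,256])/6,np.array([230,110])+np.array([372,240])/5
q=tri(s,a,t,b);print("tip",q,"plate",Ri@(q[:2]-p[:2]),[Ri@(onz(i,u,.052)[:2]-p[:2]) for i,u in((s,a),(t,b))])
print("brk top? rod pt px",proj(s,pl(p,[.107,-.18,.052])),proj(t,pl(p,[.107,-.18,.052])))
outs=[]
for im,(x0,y0,x1,y1),k6 in((s,(160,150,240,210),5),(t,(280,120,340,180),5)):
    bb=cv2.resize(cv2.convertScaleAbs(im["frame"][y0:y1,x0:x1,::-1],alpha=1.3),None,fx=k6,fy=k6,interpolation=cv2.INTER_CUBIC)
    for P,c in [([-.01+.085*np.cos(a),-.18+.085*np.sin(a),.022],(0,0,255)) for a in np.arange(0,6.3,.2)]+[([.107-d,-.18,.052],(0,160,0)) for d in(0,.052,.062,.072,.082)]:
        u=(proj(im,pl(p,P))[0]-[x0,y0]+.5)*k6;cv2.circle(bb,tuple(int(v) for v in u),2,c,-1)
    outs.append(bb)
cv2.imwrite("pics/c2.png",np.hstack(outs))
E
```

```text
s [ 0.6052 -0.0279  0.0962] 5.5103035759051435 0.0012692478515450999 100
t [ 0.5364 -0.0387  0.1044] 5.98019689461687 0.0009122982387796408 55
both [ 0.6027 -0.0306  0.0944] 5.407167137885126 0.0020105256683252744 200
CR [[ 0.6097 -0.2107  0.022 ]] probe [[ 0.7441 -0.198   0.022 ]]
knob [234.8801 187.2193] [262.9579 177.0758]
knob [ 0.5799 -0.0553  0.0918] plate [-0.025  -0.0225]
handle end [ 0.4401 -0.111   0.0552] [ 0.4464 -0.1052  0.068 ] [ 0.4363 -0.1085  0.068 ]
yaw 21.72457946250156 0.15053992532147067
tip [ 0.6622 -0.2072  0.0518] plate [ 0.0426 -0.1815] [array([ 0.0423, -0.1806]), array([ 0.0432, -0.1821])]
brk top? rod pt px [[182.6472 180.9187]] [[301.8419 141.5243]]
```

View pics/c2.png

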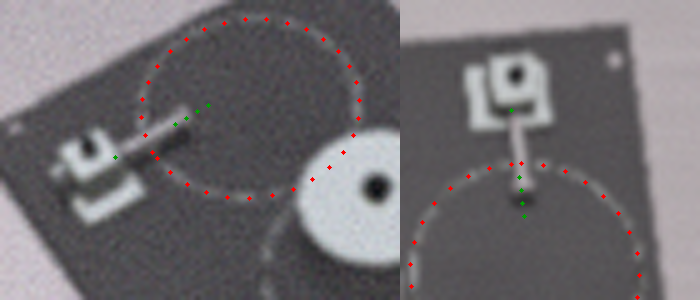

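The plate fit matches the image circles. The tip face is about 63 mm in front of the rod point. The pan is at (0.580, -0.055) with yaw about 20.5°, and the plate's yaw is 5.4°. Now I approach the handle.

```bash
python3 -m creep '[[[0.12,0.14,0,0,1],[0.12,0.14,0,0,1],[0.12,0.14,0,0,1],[0.12,0.14,0,0,1],[0.12,0.14,0,0,1],[0.12,0.14,0,0,1],[0.12,0.14,0,0,1],[0.12,0.14,0,0,1]]]'
python3 -m creep '[[[0.12,0.14,0,0,1],[0.12,0.14,0,0,1],[0.12,0.14,0,0,1],[0.12,0.14,0,0,1],[0.12,0.14,0,0,1],[0.12,0.14,0,0,1],[0.12,0.14,0,0,1],[0.12,0.14,0,0,1]]]'
python3 -m creep '[[[0.12,0.14,0,0,1],[0.12,0.14,0,0,1],[0.12,0.14,0,0,1],[0.12,0.13,0,0,1],[0,0,0,0,1]]]'
python3 -m creep '[[[0,0,0,-0.07,1],[0,0,0,-0.07,1],[0,0,0,-0.07,1],[0,0,0,-0.07,1],[0,0,0,-0.07,1],[0,0,0,-0.07,1],[0,0,0,-0.07,1],[0,0,0,0,1]]]'
```

```text
clock: 1.67
tool_pos: [0.3599, 0.331, 0.4049]
orientation: [-180.0, -0.0, -24.1]
force: [1.1, 0.8, -0.5]
opening: 0.0874
gripper_force: 0.0
clock: 2.33
tool_pos: [0.4432, 0.048, 0.4052]
orientation: [-179.9, -0.0, -24.1]
force: [1.1, 0.7, -0.1]
opening: 0.0873
gripper_force: 0.0
clock: 2.75
tool_pos: [0.4869, -0.0942, 0.4045]
orientation: [179.9, -0.0, -24.4]
force: [0.4, -0.2, -0.0]
opening: 0.0878
gripper_force: 0.0
clock: 3.42
tool_pos: [0.4858, -0.0897, 0.4048]
orientation: [180.0, -0.0, 20.2]
force: [-0.8, -0.6, 0.7]
opening: 0.0875
gripper_force: 0.0
```

```bash
python3 -m creep '[[[0.025,0,0.12,0,1],[0,0,0.12,0,1],[0,0,0.12,0,1],[0,0,0.12,0,1],[0,0,0.12,0,1],[0,0,0.1,0,1],[0,0,0.08,0,1],[0,0,0,0,1]]]'
python3 -m creep '[[[0,0,0.06,0,1],[0,0,0.05,0,1],[0,0,0,0,1],[0,0,0,0,1]]]'
python3 - <<'E'
from fit import *
s,t=snapshot("scene"),snapshot("top")
pickle.dump((s,t),open("1.pkl","wb"))
a=cv2.resize(s["frame"][150:230,210:310,::-1],None,fx=4,fy=4,interpolation=cv2.INTER_CUBIC)
b=cv2.resize(t["frame"][150:230,230:330,::-1],None,fx=4,fy=4,interpolation=cv2.INTER_CUBIC)
cv2.imwrite("pics/g1.png",cv2.convertScaleAbs(np.hstack([a,b]),alpha=1.4))
E
```

```text
clock: 4.08
tool_pos: [0.4893, -0.0882, 0.2458]
orientation: [-179.9, 0.3, 19.7]
force: [0.2, 0.1, 0.4]
opening: 0.0873
gripper_force: 0.0
clock: 4.42
tool_pos: [0.4908, -0.0881, 0.2273]
orientation: [180.0, 0.0, 19.9]
force: [-0.4, 0.1, -0.2]
opening: 0.0876
gripper_force: 0.0
```

View pics/g1.png

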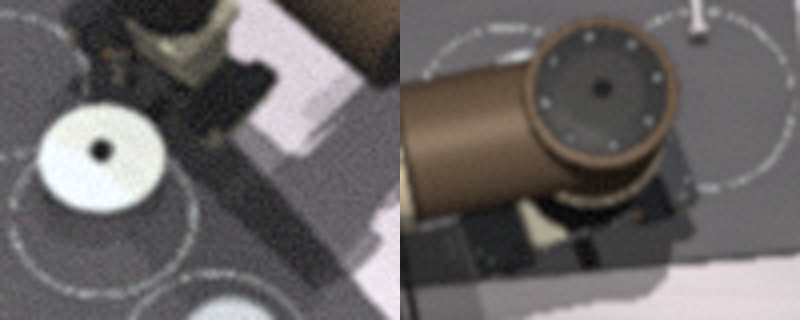

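The handle shows between the fingers at (588,250) in the combined picture, and the scene camera still sees the knob. Closing.

```bash
python3 -m creep '[[[0,0,0,0,0],[0,0,0,0,0],[0,0,0,0,0],[0,0,0,0,0],[0,0,0,0,0],[0,0,0,0,0],[0,0,0,0,0],[0,0,0,0,0]]]'
cat > look.py <<'E'
from fit import *
from plant import telemetry
np.set_printoptions(precision=4,suppress=True)
import sys
def look(u0,r=4):
    """knob -> pan centre in plate frame, from scene view at calibrated height; u0 = guess px"""
    s=snapshot("scene");p=np.load("plate.npy");o=telemetry.get_obs()
    g=knob(s,u0,r);g=knob(s,np.round(g),r)
    k=onz(s,g,.0918);K=R2(p[2]).T@(k[:2]-p[:2])
    T=o["tool_pos"];yaw=np.radians(o["orientation"][2])
    py=np.degrees(np.arctan2(*(k[:2]-T[:2])[::-1]))
    print("knob px",g,"world",k[:2],"plate",K,"pan yaw from grip",py,"tool yaw",o["orientation"][2],"dist",np.linalg.norm(k[:2]-T[:2]),"tool plate",R2(p[2]).T@(T[:2]-p[:2]),"z",T[2],"F",o["force"],"M",o["moment"],"open",o["opening"])
    print("F plate",R2(p[2]).T@o["force"][:2]);return s
E
python3 -c "
from look import *
look((235,187))"
```

```text
clock: 5.18
tool_pos: [0.4905, -0.0881, 0.2266]
orientation: [-180.0, 0.0, 19.9]
force: [-0.1, 0.4, 0.4]
opening: 0.0394
gripper_force: 0.0
knob px [234.862  187.2104] world [ 0.58   -0.0554] plate [-0.0249 -0.0226] pan yaw from grip 20.06276301930776 tool yaw 19.93003148548791 dist 0.09527590055087219 tool plate [-0.1171 -0.0467] z 0.22661977320614143 F [-0.3841 -0.1512  0.4578] M [-0.0417 -0.0379  0.0092] open 0.0360508867490465
F plate [-0.3966 -0.1143]
```

```bash
python3 -m creep '[[[0,0,0,0,0],[0,0,0,0,0],[0,0,0,0,0],[0,0,0,0,0],[0,0,0,0,0],[0,0,0,0,0],[0,0,0,0,0],[0,0,0,0,0]]]'
python3 -c "
from look import *
look((235,187))"
```

```text
clock: 5.9
tool_pos: [0.4905, -0.0881, 0.2266]
orientation: [180.0, 0.0, 19.9]
force: [-0.7, -0.3, -1.0]
opening: 0.0154
gripper_force: 30.0
knob px [234.8643 187.2211] world [ 0.58   -0.0554] plate [-0.0249 -0.0226] pan yaw from grip 20.07691160756155 tool yaw 19.934775699842568 dist 0.09529242789348857 tool plate [-0.1171 -0.0467] z 0.22664448582135552 F [-0.1509 -0.3555 -0.5441] M [-0.2897 -0.0237  0.0663] open 0.015449954288571972
F plate [-0.1837 -0.3397]
```

Firm grip: opening 15.4 mm, and the pan's yaw agrees with the tool's. Sliding right while turning.

```bash
python3 -m creep '[[[0,0.02,0,0.015,0],[0,0.025,0,0.015,0],[0,0.025,0,0.015,0],[0,0.025,0,0.015,0],[0,0.025,0,0.015,0],[0,0.025,0,0.015,0],[0,0.025,0,0.015,0],[0,0,0,0,0]]]'
python3 -c "
from look import *
look((230,179),6)"
```

```text
clock: 6.62
tool_pos: [0.5001, -0.1218, 0.2266]
orientation: [180.0, -0.0, 10.3]
force: [0.9, -0.7, -0.5]
opening: 0.0154
gripper_force: 30.0
knob px [225.0971 179.0824] world [ 0.5942 -0.104 ] plate [-0.0153 -0.0723] pan yaw from grip 10.57403189933612 tool yaw 10.379150989444126 dist 0.09588176952305083 tool plate [-0.1108 -0.081 ] z 0.22666200880932308 F [ 0.4326 -0.7987 -1.356 ] M [-0.3917 -0.4444 -0.074 ] open 0.015868896277114523
F plate [ 0.3554 -0.8359]
```

```bash
python3 -m creep '[[[-0.005,0.032,0,0.007,0],[-0.005,0.032,0,0.007,0],[-0.005,0.032,0,0.007,0],[-0.005,0.032,0,0.007,0],[-0.005,0.032,0,0.007,0],[-0.005,0.032,0,0.007,0],[-0.005,0.032,0,0.007,0],[-0.005,0.032,0,0.006,0]]]'
python3 -m creep '[[[-0.005,0.032,0,0,0],[-0.005,0.032,0,0,0],[-0.005,0.032,0,0,0],[-0.005,0.032,0,0,0],[-0.005,0.032,0,0,0],[-0.005,0.03,0,0,0],[-0.005,0.03,0,0,0],[0,0,0,0,0]]]'
python3 -c "
from look import *
look((210,158),6)"
```

```text
clock: 7.33
tool_pos: [0.4991, -0.1733, 0.2266]
orientation: [-180.0, 0.0, 5.5]
force: [-0.5, 2.5, 0.2]
opening: 0.0159
gripper_force: 30.1
clock: 8.0
tool_pos: [0.4964, -0.2182, 0.2267]
orientation: [180.0, 0.0, 5.5]
force: [0.3, -0.1, -0.5]
opening: 0.0158
gripper_force: 30.0
knob px [212.8069 158.8034] world [ 0.5916 -0.2081] plate [-0.0277 -0.1757] pan yaw from grip 5.907902073904301 tool yaw 5.4649535157371405 dist 0.09582313655778446 tool plate [-0.1235 -0.1765] z 0.22665319514643778 F [-1.2108 -1.7971 -0.5328] M [-0.3617 -0.0103  0.0139] open 0.015373242875470114
F plate [-1.3747 -1.675 ]
```

```bash
cat > force.py <<'E'
from look import *
# mean force in plate frame over a few camera-call periods
p=np.load("plate.npy");F=[];
for i in range(4):
    s=snapshot("scene");o=telemetry.get_obs();F.append(R2(p[2]).T@o["force"][:2])
print("tool plate",R2(p[2]).T@(o["tool_pos"][:2]-p[:2]),"Fx,Fy",np.mean(F,0),"sd",np.std(F,0))
E
python3 -m creep '[[[0,0.01,0,0.002,0],[0,0.01,0,0.002,0],[0.005,0,0,0,0],[0.005,0,0,0,0],[0.005,0,0,0,0],[0.005,0,0,0,0],[0.005,0,0,0,0],[0.005,0,0,0,0]]]' | grep -E "pos|force:"
python3 force.py
python3 -m creep '[[[0.005,0,0,0,0],[0.005,0,0,0,0],[0.005,0,0,0,0],[0.005,0,0,0,0]]]' | grep -E "pos|force:"
python3 force.py
python3 -c "
from look import *
look((211,159),5)"
```

```text
tool_pos: [0.5003, -0.2207, 0.2266]
force: [-11.9, 0.1, 12.3]
gripper_force: 30.0
tool plate [-0.1196 -0.1797] Fx,Fy [-10.6747   2.0319] sd [0.1276 0.5513]
tool_pos: [0.5043, -0.2205, 0.2266]
force: [-11.5, -0.3, 11.5]
gripper_force: 30.0
tool plate [-0.1157 -0.1798] Fx,Fy [-10.3446   0.5446] sd [0.236  0.7048]
knob px [210.7131 159.0487] world [ 0.599 -0.211] plate [-0.0206 -0.1793] pan yaw from grip 5.749482576191663 tool yaw 5.132978570896442 dist 0.09503689340123322 tool plate [-0.1157 -0.1798] z 0.22660693951791264 F [-10.742   -0.5636  10.1122] M [-0.1266  3.6942  0.0848] open 0.015560245014433472
F plate [-10.7473   0.4512]
```

The force along x jumped to about 10 N, with 11 N vertical, earlier than contact was expected. I check with a picture.

Run:
```python
from look import *
s,t=snapshot("scene"),snapshot("top");p=np.load("plate.npy");o=telemetry.get_obs()
print(o["force"],o["moment"],o["orientation"],o["joint_pos"])
outs=[]
for im,(x0,y0,x1,y1) in((s,(165,120,265,220)),(t,(265,120,345,220))):
    b=cv2.convertScaleAbs(cv2.resize(im["frame"][y0:y1,x0:x1,::-1],None,fx=4,fy=4,interpolation=cv2.INTER_CUBIC),alpha=1.4)
    outs.append(b)
cv2.imwrite("pics/p2.png",np.hstack(outs))
```

```text
[-10.8271  -0.4888  10.1261] [-0.1591  3.7078  0.0632] [-179.9754    0.3338    5.1302] [ -3.2112  19.5388 -27.5082   0.0352 -43.2868  98.3157]
```

View pics/p2.png

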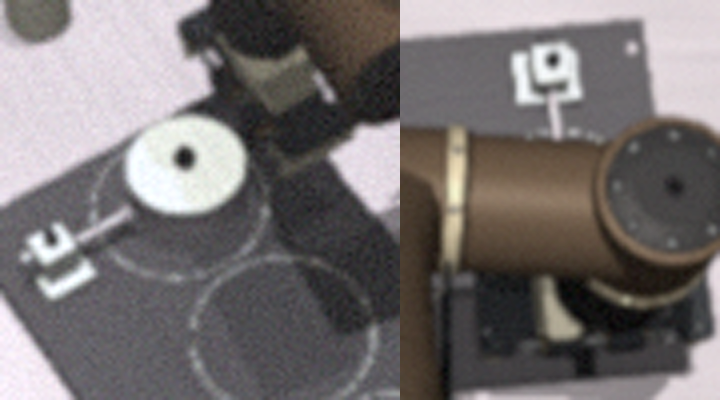

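```bash
cat >> force.py <<'E'
print("z",o["tool_pos"][2],"rpy",o["orientation"],"F",o["force"],"M",o["moment"])
E
python3 -m creep '[[[-0.005,0,0,0,0],[-0.005,0,0,0,0],[0,0,0,0,0]]]' | grep -E "pos|force:"
python3 force.py
python3 -m creep '[[[-0.005,0,0,0,0],[-0.005,0,0,0,0],[0,0,0,0,0]]]' | grep -E "pos|force:"
python3 force.py
python3 -c "
from look import *
look((211,159),5)"
```

```text
tool_pos: [0.5038, -0.2205, 0.2266]
force: [-5.9, -1.0, 4.9]
gripper_force: 30.0
tool plate [-0.1162 -0.1798] Fx,Fy [-6.0869  0.0229] sd [0.4182 0.2591]
z 0.22662395435060856 rpy [-179.9958    0.1447    5.1561] F [-6.4759 -0.2738  5.9482] M [-0.2086  2.1513  0.0272]
tool_pos: [0.5033, -0.2205, 0.2267]
force: [0.3, -0.0, -1.4]
gripper_force: 30.0
tool plate [-0.1168 -0.1797] Fx,Fy [ 1.0002 -0.2262] sd [0.8364 0.3797]
z 0.22667682121088795 rpy [179.9899  -0.0503   5.178 ] F [ 1.4433 -0.0137 -1.7756] M [-0.1713 -0.4816  0.0581]
knob px [210.7078 159.0508] world [ 0.599 -0.211] plate [-0.0206 -0.1793] pan yaw from grip 5.657134619995466 tool yaw 5.178715875714096 dist 0.09622407449871397 tool plate [-0.1168 -0.1797] z 0.22664479799344298 F [ 1.4158 -0.6533 -2.789 ] M [-0.1149 -0.5898 -0.0422] open 0.015732882978758626
F plate [ 1.348  -0.7838]
```

```bash
python3 -m creep '[[[0.005,0,-0.002,0,0],[0.005,0,-0.002,0,0],[0.005,0,-0.002,0,0],[0.005,0,-0.002,0,0]]]' | grep -E "pos|force:"
python3 force.py
python3 -c "
from look import *
look((211,159),5)"
```

```text
tool_pos: [0.5062, -0.2201, 0.2279]
force: [-2.3, 0.0, -2.9]
gripper_force: 30.0
tool plate [-0.1135 -0.1797] Fx,Fy [-2.1026  0.1064] sd [0.4442 0.5471]
z 0.22803128661990005 rpy [-179.9889    0.0412    5.1656] F [-2.3527 -1.046  -1.6786] M [-0.1602  1.075   0.0484]
knob px [210.0476 159.3699] world [ 0.6019 -0.2109] plate [-0.0178 -0.1794] pan yaw from grip 5.543593978357998 tool yaw 5.16893353728688 dist 0.09570413441812389 tool plate [-0.1135 -0.1796] z 0.22809678977694944 F [-2.2565 -0.4812 -1.7943] M [-0.1337  1.0783  0.0007] open 0.01600379145056043
F plate [-2.2918 -0.2664]
```

```bash
python3 -m creep '[[[0.005,0,0.001,0,0],[0.005,0,0,0,0],[0.005,0,0,0,0]]]' | grep -E "pos|force:"
python3 force.py
python3 -m creep '[[[0.005,0,0,0,0],[0.005,0,0,0,0]]]' | grep -E "pos|force:"
python3 force.py
python3 -c "
from look import *
look((210,159),5)"
```

```text
tool_pos: [0.5099, -0.2198, 0.228]
force: [-2.4, -0.7, -2.9]
gripper_force: 30.0
tool plate [-0.11   -0.1797] Fx,Fy [-1.3535  0.187 ] sd [0.2623 0.6757]
z 0.22811146635239113 rpy [179.9935  -0.0345   5.1777] F [-0.988  -0.3596 -3.9022] M [-0.0998  0.5626 -0.015 ]
tool_pos: [0.5117, -0.2197, 0.228]
force: [-2.6, -0.6, -1.8]
gripper_force: 30.0
tool plate [-0.1081 -0.1797] Fx,Fy [-2.1379 -0.1802] sd [0.2512 0.3567]
z 0.22808612803243328 rpy [179.9974  -0.0159   5.1731] F [-1.7886 -0.1552 -3.5408] M [-0.0764  0.7569  0.0462]
knob px [208.7733 160.064 ] world [ 0.6075 -0.2103] plate [-0.0121 -0.1794] pan yaw from grip 5.583758278006029 tool yaw 5.17394168919047 dist 0.09604707247645457 tool plate [-0.1082 -0.1797] z 0.22808241127451326 F [-1.2918  0.3502 -2.6062] M [-0.0431  0.7289 -0.0125] open 0.016142687940518975
F plate [-1.2531  0.4704]
```

```bash
python3 -m creep '[[[0.005,0,0.002,0,0],[0.005,0,0,0,0]]]' | grep -E "force:"
python3 force.py
python3 -m creep '[[[0.005,0,0,0,0],[0.005,0,0,0,0]]]' | grep -E "force:"
python3 force.py
python3 -c "
from look import *
look((208,160),5)"
```

```text
force: [-4.1, -0.8, -2.2]
gripper_force: 30.0
tool plate [-0.1063 -0.1797] Fx,Fy [-3.0709 -0.2872] sd [0.3065 0.4222]
z 0.22761356819445372 rpy [-179.9979    0.0109    5.1699] F [-2.6727  0.0891 -2.3259] M [-0.0791  1.1079  0.0221]
force: [-5.4, -0.1, -1.3]
gripper_force: 30.0
tool plate [-0.1045 -0.1797] Fx,Fy [-4.943  -0.0793] sd [0.4463 0.3112]
z 0.22752519002106078 rpy [-179.9924    0.0397    5.1665] F [-5.5551 -0.2976 -1.3966] M [-0.1893  1.7693  0.046 ]
knob px [208.0297 160.4178] world [ 0.6107 -0.2102] plate [-0.0089 -0.1796] pan yaw from grip 5.4575251514995315 tool yaw 5.165397066536697 dist 0.0955702941031857 tool plate [-0.1045 -0.1797] z 0.2275374457209296 F [-4.3163 -0.4619 -1.4603] M [-0.1701  1.7903  0.0118] open 0.015498258742331739
F plate [-4.3406 -0.0531]
```

The force is rising steadily near the predicted contact, so the tip is compressed by about 2–3 mm. A little more.

```bash
python3 -m creep '[[[0.005,0,0,0,0],[0.005,0,0,0,0],[0.004,0,0,0,0]]]' | grep -E "force:"
python3 force.py
python3 -c "
from look import *
look((208,160),5)"
```

```text
force: [-6.5, -0.5, -1.4]
gripper_force: 30.0
tool plate [-0.102  -0.1797] Fx,Fy [-5.9495  0.0905] sd [0.3801 0.2172]
z 0.22742383922828768 rpy [-179.9837    0.0713    5.16  ] F [-5.4692 -0.2186 -1.8479] M [-0.2557  2.0527  0.035 ]
knob px [207.4441 160.8001] world [ 0.6134 -0.2097] plate [-0.0062 -0.1794] pan yaw from grip 5.611644448348788 tool yaw 5.160743358809336 dist 0.09574400430192546 tool plate [-0.1019 -0.1797] z 0.22743755834948345 F [-4.9363 -0.6194 -2.7936] M [-0.2488  2.1558 -0.0117] open 0.015438165691894426
F plate [-4.9727 -0.1514]
```

```bash
python3 -m creep '[[[0,0,0.0025,0,0],[0,0,0,0,0]]]' | grep -E "pos|force:"
python3 -m creep '[[[0,0,0,0,1],[0,0,0,0,1],[0,0,0,0,1],[0,0,0,0,1],[0,0,0,0,1],[0,0,0,0,1],[0,0,0,0,1],[0,0,0,0,1]]]' | grep -E "open|force:"
python3 -c "
from look import *
look((207,161),5)"
```

```text
tool_pos: [0.518, -0.2191, 0.2269]
force: [-6.3, -0.1, -1.9]
gripper_force: 30.0
force: [0.1, -0.4, -0.3]
opening: 0.0632
gripper_force: 0.0
knob px [207.638  160.8055] world [ 0.6128 -0.2093] plate [-0.0068 -0.1789] pan yaw from grip 5.898067244356955 tool yaw 5.172764762988577 dist 0.09463465044336271 tool plate [-0.1014 -0.1798] z 0.22720325993404536 F [ 1.1263 -0.2954  0.4964] M [-0.0658 -0.0247  0.0356] open 0.06789334999158297
F plate [ 1.0935 -0.4003]
```

```bash
python3 -m creep '[[[0,0,0,0,1],[0,0,0,0,1],[0,0,0,0,1],[0,0,-0.05,0,1],[0,0,-0.1,0,1],[0,0,-0.15,0,1],[0,0,-0.15,0,1],[0,0,-0.15,0,1]]]' | grep -E "pos|force:"
python3 -m creep '[[[0,0,-0.15,0,1],[0,-0.15,0,0,1],[0,-0.2,0,0,1],[0,-0.2,0,0,1],[0,-0.2,0,0,1],[0,-0.2,0,0,1],[0,-0.2,0,0,1],[0,-0.2,0,0,1]]]' | grep -E "pos|force:"
python3 -m creep '[[[0,-0.2,0,0,1],[0,-0.2,0,0,1],[0,-0.2,0,0,1],[0,-0.2,0,0,1],[0,-0.1,0,0,1],[0,0,0,0,1]]]' | grep -E "pos|force:"
python3 - <<'E'
from look import *
s=look((207,161),5);t=snapshot("top");p=np.load("plate.npy");Ri=R2(p[2]).T
kt=knob(t,(304,172),5);kt=knob(t,np.round(kt),4);k=tri(s,knob(s,(208,161),4),t,kt);print("tri knob",k,Ri@(k[:2]-p[:2]),"top only",Ri@(onz(t,kt,.0918)[:2]-p[:2]))
for n,im in(("s",s),("t",t)):
    print(n,[(r["uv"],round(r["confidence"],2)) for r in nets.landmark_of(im,"pan_handle")])
outs=[]
for im,(x0,y0,x1,y1) in((s,(165,120,265,220)),(t,(255,120,355,220))):
    b=cv2.convertScaleAbs(cv2.resize(im["frame"][y0:y1,x0:x1,::-1],None,fx=4,fy=4,interpolation=cv2.INTER_CUBIC),alpha=1.3)
    for P in [[-.16,-.1789,.022],[-.0068-.147,-.1789,.068],[-.0068-.1,-.1789,.068]]:
        u=(proj(im,pl(p,P))[0]-[x0,y0]+.5)*4;cv2.circle(b,tuple(int(v) for v in u),2,(0,0,255),-1)
    outs.append(b)
cv2.imwrite("pics/f.png",np.hstack(outs))
E
```

```text
tool_pos: [0.5183, -0.2191, 0.3493]
force: [1.1, 0.4, 0.2]
gripper_force: 0.0
tool_pos: [0.4934, 0.0515, 0.3783]
force: [1.2, 0.3, -0.5]
gripper_force: 0.0
tool_pos: [0.4777, 0.2328, 0.3779]
force: [1.1, 0.1, 0.3]
gripper_force: 0.0
knob px [207.5877 160.7904] world [ 0.6129 -0.2095] plate [-0.0067 -0.1791] pan yaw from grip -72.9293879327907 tool yaw 5.350743196038103 dist 0.46088765410913163 tool plate [-0.0998  0.2723] z 0.37771061587295746 F [ 0.4524 -0.8711  0.8748] M [-0.1091  0.0146  0.0221] open 0.0875118201365896
F plate [ 0.3683 -0.9098]
tri knob [ 0.6123 -0.2107  0.0899] [-0.0074 -0.1802] top only [-0.008  -0.1797]
s [([272.1, 106.1], 0.85), ([260.2, 333.4], 0.83), ([234.1, 150.8], 0.63), ([329.4, 212.0], 0.56)]
t [([350.3, 276.5], 0.94), ([135.6, 133.6], 0.72), ([310.8, 201.3], 0.68), ([194.9, 251.3], 0.58)]
```

View pics/f.png

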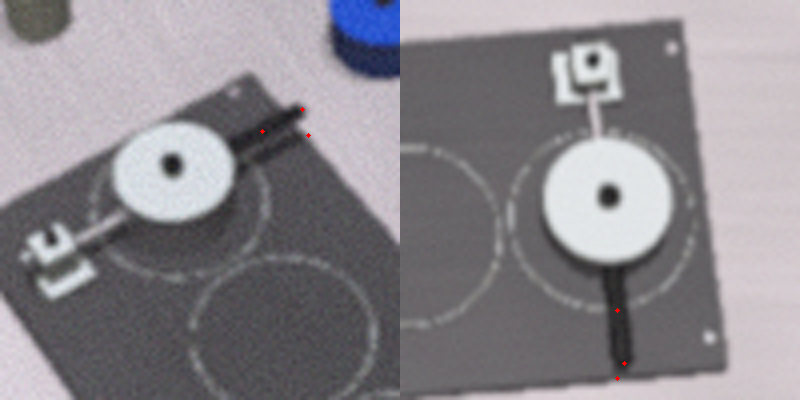

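The pan sits inside the right circle and its wall is still pressed on the tip. In the top view its handle lies on the predicted straight-out line, through (617,310) and (624,363). The arm is clear, so I hand in.

```bash
python3 -c "
from plant import telemetry,workorder
print(telemetry.get_obs()['clock']);print(workorder.close_job())"
```

```text
16.2
the job is handed in; nothing more can be done
None
```

The pan is on the right circle with its wall pressing the probe tip in by an estimated 4 mm of its 10 mm travel, handle straight out to the front edge and released; the job was handed in at 16.2 s, though the first few millimetres of the final push pressed the handle down with about 11 N before I corrected the tool height.

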